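# Isolate and turn over a relay board in the flip nest

## Robot

A 7-joint arm with a two-finger parallel gripper is mounted at the origin on the work surface. World frame = base frame: x ahead of the robot, y to its left, z up, the work surface at z = 0. Lengths are in m, angles in rad, forces in N, time in s.
With the tool pointing down it reaches from about 0.35 to 0.9 m from the base axis. Payload 7.2 kg.
Tool frame: the origin (TCP) lies on the centre line of the jaws, within the pads' length; the fingertips stand 11 mm ahead of it and the grasp point (between the pads) lies 8 mm behind it (r.tips_ahead is the distance from the TCP to the fingertips, in m); y points along the fingers, x is the direction in which the jaws open and shut, and the axes are right-handed (so a half turn about y gives the same grasp; the last joint's range is limited). The gripper opens to 88 mm and grips with 3 to 60 N. Pads are 20 mm wide; open, the fingers measure 115 mm over their backs; the gripper's body (75 mm by 178 mm) begins 61 mm behind the grasp point.
Start: joints at [1.109, 0.411, -0.013, 1.596, 0.006, 1.134, -0.082], TCP at [0.24, -0.577, 0.234] pointing down, gripper open.
Joint ranges: [-2.95, 2.95], [-0.29, 1.99], [-1.47, 1.44], [0.14, 2.54], [-1.03, 4.17], [0.13, 1.85], [-2.86, 2.86]. Speed limits (rad/s): [2.39, 2.39, 3.01, 3.01, 3.14, 3.14, 3.14].

## Interface

Orientations are given as a rotation vector (axis times angle).
In Python, from bench import r, claw, camera, workorder, finder gives the robot as it stands. Calls block until the motion is done:
- r.movep(position, orientation): joint-space move of the TCP to a pose.
- r.move_straight(position, rot=None, vel=0.15, guard=None): straight line of the TCP; rot=None keeps the orientation; vel is the mean speed in m/s. With guard (N) it stops when the force on the tool has changed by that much, and returns True; else False.
- r.move_j(angles): joint-space move.
- claw.set_gripper(opening, grasp_force=None): finger opening in m; grasp_force is the grip in N (None keeps the last); returns when the fingers have stopped.
- r.hold(seconds).
- r.inverse_kinematics(position, orientation): joint angles nearest the present ones, or None.
- r.read_state(): the state.
- camera(name): name is "scene" or "top"; returns a dict with "pixels" (420x560x3 uint8, blue, green, red), "range_z" (420x560 float32, m along the optical axis (not along the pixel's ray), 0 where there is no reading), "vfov" (degrees; the focal length in pixels is half the picture's height over the tangent of half this angle, whatever the lens; pixels are square), "cx", "cy" (the principal point, pixels), "extrinsics" (4x4, takes a point from world to camera coordinates). Camera axes: x right, y up, looking along -z (the intrinsics and any distortion apply to the point x, -y, -z); pixel columns grow to the right and rows downward; lengths in m; the calibration is good to about 2 mm. A picture is of the moment at which its call begins.
A pose or a line that the arm cannot do raises r.IKError and nothing moves.
- workorder.sign_off(): hands the job in, once; it reports no verdict.
Trained networks look in the newest picture that a camera, given by its name, has taken for a name from the list of things; names that differ only in an ending like _2 or _b are one class to them, and where a whole thing is asked for, a point or a joint stands for the part that bears it (a point fixed in the world has none). Each returns a list of dicts, best first, with "confidence" (0 to 1); they miss things now and then, are a little off and sometimes report something else, mostly with a low value. They report only what shows in the picture. A call takes as long as a camera call. They do not tell look-alikes from the thing itself.
- finder.look_for(label, camera): "extent" ([left, top, right, bottom] in pixels, round what is visible of it).
- finder.silhouettes(label, camera): "pixels" (420x560 bool, what is visible of it) and "extent" ([left, top, right, bottom] in pixels, round what is visible of it).
The state is a dict: "time_s": time; "qpos": joint angles; "qvel": joint speeds; "tau": joint torques, N m; "position": TCP position; "orientation": TCP orientation; "contact_force": force on the tool from outside, world axes, zero at the start; "torque": the same for the moment, N m; "width": finger opening in m.
Only numpy, scipy, OpenCV 4.12 (cv2) and the standard library are available. Lean on these libraries where they do the work, as an engineer would, in place of code of your own. Each camera call takes 0.05 s, during which the arm holds its last target.

## Task

The relay board lies component side up in the left leaf of the flip nest and is fed by the two breakers with orange toggles: switch those two off first and leave the black ones on. Then turn the board over with the nest alone, never touching the board itself, as its capacitors may hold charge: fold the right leaf right over onto it, swing the closed pair all the way across to the right, and fold the left leaf back flat, so that the board stays seated in the right leaf, solder side up. Leave everything else on the bench where it is.

Things in the scene. Friction and masses are not known exactly. Their poses are not given: they have to be found in the camera images.
- flip_nest: Bolted-down turnover nest: two aluminium trays (leaves), 115 along the pin x 95 x 26 deep, swing on one pin like book covers. Open flat, each spans 17.5 to 112.5 from the pin, rim level with it; folded together the rims lie 1.4 apart. Base plate 160 (x) x 235 x 10, hinge lugs 62 tall at x = +-71, y = 0. Origin: centre of the plate's underside; x along the pin, y to the left leaf, z up.
- nest_hinge (a point): Middle of the hinge pin, 55 above the bench; axes as flip_nest, not turning with the leaves. The hinges are stiff: a leaf stays at any angle where it is left. At the handle one leaf needs about 2 to 5 N, both leaves with the board up to 12 N by the left handle. Swinging the left leaf with the right one folded on it carries both and the board over together; they need not be held shut.
- left_leaf (a joint): Left leaf angle, rad: 0 = open flat on the left (as at the start, with the board in it), 1.57 upright, 3.14 = turned right over to lie upside down on the right, above the right leaf. Positive turning is about +x of nest_hinge.
- right_leaf (a joint): Right leaf angle, rad: 0 = open flat on the right, 1.57 upright, 3.14 = folded right over onto the left leaf. Starts empty, anywhere from flat to 1.2. Positive turning is about -x of nest_hinge.
- left_handle (a point): Middle of the left leaf's handle: a blue sleeve, 18 diameter x 45 long, parallel to the pin between two arms on the leaf's free edge; 160 from the pin, 13 below the rim plane, at x = -31 of nest_hinge; 38 clear between it and the leaf. The sleeve turns freely on its bar, so a gripper that takes it from above, one finger before and one behind, can point down all through the swing.
- right_handle (a point): Middle of the right leaf's handle, a yellow sleeve of the same kind and size: 160 from the pin towards that leaf's free edge, 13 below its rim plane, at x = +31 of nest_hinge, so the two handles lie side by side, 26 apart in height, when the leaves are folded together.
- relay_board: Relay board in a black carrier frame 92 x 72 x 12; blue relays, green terminal block, black capacitor reach 24 above the frame's underside; about 0.2 kg. Origin: centre of that underside (solder side); z points out of the component side. Lies loose in the left leaf's pocket, 65 from the pin, 1.5 play all round, on ledges 6.5 below the rim; the right leaf's pocket is alike. 1 play when shut.
- right_seat (a point): Point fixed to the right leaf where the board's origin belongs once the board lies upside down in that leaf: 65 from the pin, 5.5 above the rim plane.
- breaker_rail: Bolted-down rail with a tight row of five white two-pole breakers, pitch 36, face up, each 35 x 85; the raised middle of their faces (45 across the row) is 76 above the bench, the shoulders beside it 50. Origin: middle of the row at bench level; x along the row, y across it towards the nest, z up.
- toggle_orange_a (a joint): Orange toggle of one breaker, rad: 0 = on, leaning 0.6 towards +y of breaker_rail; 1.2 = off, leaning 0.6 the other way. It pivots about the row direction 74 above the bench, sticks out 22 from the pivot, is 20 wide along the row and 7 thick (16 clear to the next), stays where it is left and moves at about 2 to 3 N.
- tip_orange_a (a point): Orange toggle's tip (moves with it); it tells where in the row this breaker sits, which differs from start to start; the black ones fill the other three places.
- toggle_orange_b (a joint): Orange toggle of one breaker, rad: 0 = on, leaning 0.6 towards +y of breaker_rail; 1.2 = off, leaning 0.6 the other way. It pivots about the row direction 74 above the bench, sticks out 22 from the pivot, is 20 wide along the row and 7 thick (16 clear to the next), stays where it is left and moves at about 2 to 3 N.
- tip_orange_b (a point): Orange toggle's tip (moves with it); it tells where in the row this breaker sits, which differs from start to start; the black ones fill the other three places.
- toggle_black_a (a joint): Black toggle of one breaker, rad: 0 = on, leaning 0.6 towards +y of breaker_rail; 1.2 = off, leaning 0.6 the other way. It pivots about the row direction 74 above the bench, sticks out 22 from the pivot, is 20 wide along the row and 7 thick (16 clear to the next), stays where it is left and moves at about 2 to 3 N.
- toggle_black_b (a joint): Black toggle of one breaker, rad: 0 = on, leaning 0.6 towards +y of breaker_rail; 1.2 = off, leaning 0.6 the other way. It pivots about the row direction 74 above the bench, sticks out 22 from the pivot, is 20 wide along the row and 7 thick (16 clear to the next), stays where it is left and moves at about 2 to 3 N.
- toggle_black_c (a joint): Black toggle of one breaker, rad: 0 = on, leaning 0.6 towards +y of breaker_rail; 1.2 = off, leaning 0.6 the other way. It pivots about the row direction 74 above the bench, sticks out 22 from the pivot, is 20 wide along the row and 7 thick (16 clear to the next), stays where it is left and moves at about 2 to 3 N.
- contactor: Bystander: loose black and grey contactor, 58 x 45 x 75 tall. Origin on its underside, at the middle.
- spray_can: Bystander: loose standing spray can, 52 diameter, 170 tall. Origin on its underside, at the middle.
- spare_breaker: Bystander: loose white single-pole breaker lying on its side, 85 x 69 x 18 tall (middle meaning that of the 85 x 45 part). Origin on its underside, at the middle.
- multimeter: Bystander: loose yellow multimeter lying flat, 90 x 150 x 37 tall. Origin on its underside, at the middle.
- screwdriver: Bystander: loose screwdriver lying flat, 190 long. Origin on its underside, about midway along it.
- terminal_strip: Bystander: loose strip of coloured rail terminals, 42 x 58 x 36 tall. Origin on its underside, at the middle.
- empty_reel: Bystander: loose empty orange reel lying flat, 110 diameter, 45 tall. Origin on its underside, at the middle.
Mind the look-alikes: they are no part of the job. Leave any purple or red look-alike of the relay_board alone.

How it is judged:
On the way, in this order (a step that is already met when the one before it is completed fails the run):
1. both orange breakers are switched off (toggles past 1.0 rad) (value of joint each of toggle_orange_a, toggle_orange_b above 1 rad), for 0.2 s.
2. the right leaf is folded over the board onto the left leaf, which still lies flat (right leaf above 2.95 rad, left leaf below 0.15 rad) (value of joint right_leaf above 2.95 rad and value of joint left_leaf below 0.15 rad), for 0.2 s.
3. the closed pair has been swung across and lies on the right (left leaf above 2.95 rad, right leaf below 0.15 rad) (value of joint left_leaf above 2.95 rad and value of joint right_leaf below 0.15 rad), for 0.2 s.
At the end, for the whole second after the job is handed in: Both orange toggles off (above 1.0 rad) and the three black ones still on (below 0.2 rad); both leaves open flat (left below 0.15 rad, right below 0.1 rad); the board at rest upside down in the right leaf, its origin within 6 mm of right_seat and its z axis more than 3.0 rad from up (all of step 1 and value of joint each of toggle_black_a, toggle_black_b, toggle_black_c below 0.2 rad and value of joint left_leaf below 0.15 rad and value of joint right_leaf below 0.1 rad and distance between relay_board and right_seat below 0.006 m and angle between relay_board's own z axis and vertical above 3 rad and linear speed of relay_board below 0.02 m/s); the robot touches nothing.
It fails at once if the robot touches the relay board (contact force between any of the fingers, the arm and relay_board above 0.5 N).
It fails at once if a black toggle is moved more than 0.3 rad (value of joint any of toggle_black_a, toggle_black_b, toggle_black_c above 0.3 rad).
It fails at once if a bystander is shifted by more than 20 mm (distance of any of contactor, spray_can, spare_breaker, multimeter, screwdriver, terminal_strip, empty_reel from where it was at the start of the episode above 0.02 m).
It also fails if it takes over 72 s, if anything falls off the work surface, if the arm or the gripper's body presses on something with over 40 N, if the wrist force passes 120 N, or if a joint passes its speed limit or range.

## Working session

There is one attempt and no reset: what is moved stays moved. The work goes in short steps, each a Python script; the robot and the scene stay as the last script left them, time stands still between calls to the robot, and variables do not carry over. Pictures are saved under pics/ and viewed, and the job is handed in when it is done.

```bash
ls; mkdir -p pics; python3 - <<'E'
from bench import r,claw,camera,workorder,finder
import cv2,numpy as np
for n in ("scene","top"):
    c=camera(n); cv2.imwrite(f"pics/{n}0.png",c["pixels"]); print(n,c["vfov"],c["cx"],c["cy"],c["extrinsics"].round(4).tolist(),[k for k in c])
    for l in ("flip_nest","left_handle","right_handle","relay_board","breaker_rail","tip_orange_a","tip_black_a","toggle_orange_a"):
        try: print(l,[(np.round(d["extent"]).tolist(),round(d["confidence"],2)) for d in finder.look_for(l,n)])
        except Exception as e: print(l,e)
s=r.read_state(); print(s)
E
```

```text
pics
scene 55.84779632135251 275.9062647795947 212.34873531752487 [[0.7472, 0.6646, 0.005, -0.3821], [-0.569, 0.6359, 0.5214, 0.2543], [0.3433, -0.3925, 0.8533, -1.3279], [0.0, 0.0, 0.0, 1.0]] ['pixels', 'range_z', 'vfov', 'cx', 'cy', 'extrinsics']
flip_nest [([260.0, 183.0, 287.0, 207.0], 0.74), ([272.0, 170.0, 355.0, 279.0], 0.58), ([194.0, 244.0, 220.0, 273.0], 0.38)]
left_handle [([299.0, 173.0, 349.0, 230.0], 0.96), ([196.0, 327.0, 221.0, 354.0], 0.53)]
right_handle [([284.0, 217.0, 334.0, 258.0], 0.73), ([303.0, 187.0, 343.0, 222.0], 0.63)]
relay_board [([305.0, 190.0, 342.0, 220.0], 0.85), ([266.0, 112.0, 299.0, 135.0], 0.84), ([260.0, 145.0, 288.0, 172.0], 0.74), ([199.0, 202.0, 235.0, 234.0], 0.62), ([250.0, 170.0, 289.0, 206.0], 0.58)]
breaker_rail [([196.0, 326.0, 223.0, 356.0], 0.82), ([174.0, 294.0, 184.0, 309.0], 0.28), ([167.0, 286.0, 176.0, 296.0], 0.26)]
tip_orange_a [([166.0, 283.0, 175.0, 296.0], 0.5), ([240.0, 166.0, 291.0, 205.0], 0.25)]
tip_black_a it knows: breaker_rail, contactor, empty_reel, flip_nest, left_handle, left_leaf, multimeter, nest_hinge, relay_boa
[... 1144 characters left out ...]
([440.0, 205.0, 450.0, 217.0], 0.5)]
{'time_s': 0.8, 'qpos': array([ 1.10878965,  0.41108125, -0.0127453 ,  1.59618664,  0.00559132,
        1.13430697, -0.08222171]), 'qvel': array([-0.00060871,  0.00282892,  0.00136319, -0.00086064,  0.00045209,
        0.00181097,  0.00095174]), 'tau': array([-3.11892609e-04, -5.87650251e+01,  6.40939660e-01, -2.91364878e+01,
       -5.36874728e-02,  1.01088101e-02,  3.10651455e-05]), 'position': array([ 0.23983656, -0.57715883,  0.23367041]), 'orientation': array([-1.37016529,  0.91434206, -0.9144398 ]), 'contact_force': array([ 0.43300899, -0.01317845, -0.21557194]), 'torque': array([-0.0157594 ,  0.04695384, -0.00245276]), 'width': 0.08743680269808636}
```

View pics/scene0.png

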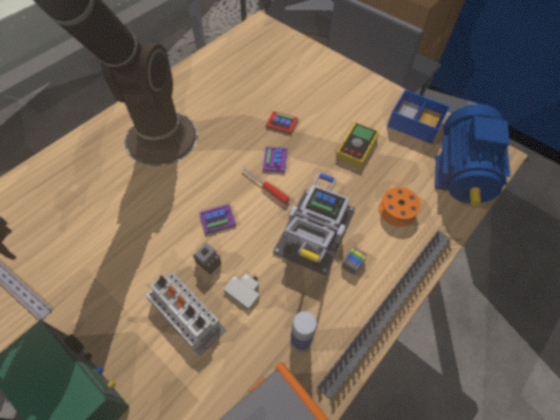

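View pics/top0.png

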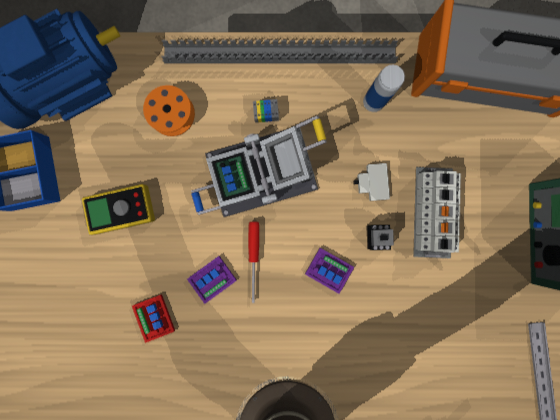

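```bash
python3 - <<'E'
import cv2
t=cv2.imread("pics/top0.png"); s=cv2.imread("pics/scene0.png")
cv2.imwrite("pics/t_rail.png",cv2.resize(t[155:270,340:470],None,fx=5,fy=5,interpolation=cv2.INTER_CUBIC))
cv2.imwrite("pics/t_nest.png",cv2.resize(t[90:225,180:365],None,fx=4,fy=4,interpolation=cv2.INTER_CUBIC))
cv2.imwrite("pics/s_rail.png",cv2.resize(s[220:360,140:300],None,fx=4,fy=4,interpolation=cv2.INTER_CUBIC))
cv2.imwrite("pics/s_nest.png",cv2.resize(s[160:280,240:370],None,fx=5,fy=5,interpolation=cv2.INTER_CUBIC))
E
```

```text
(no output)
```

View pics/t_rail.png

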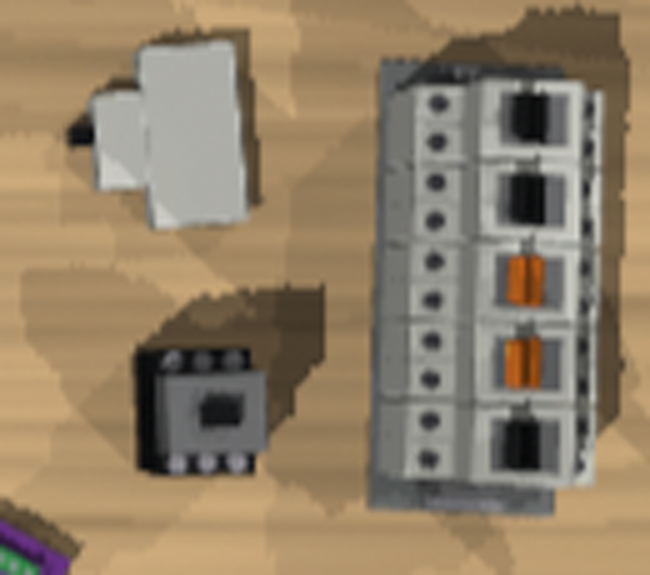

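View pics/t_nest.png

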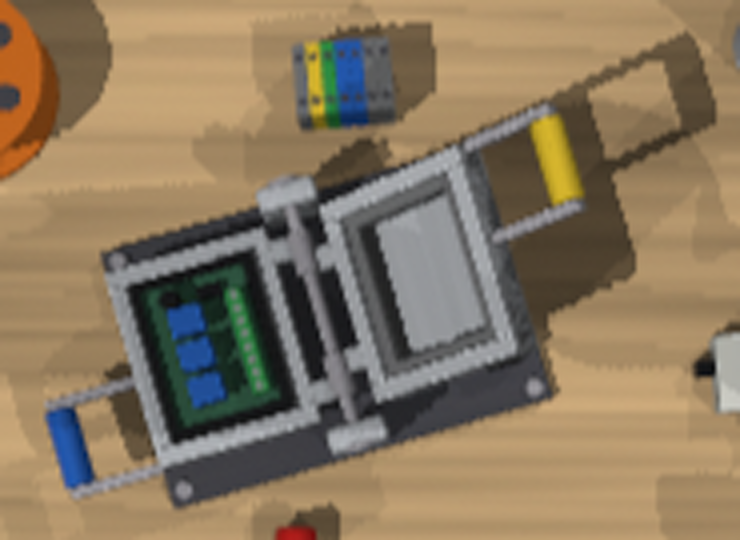

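View pics/s_rail.png

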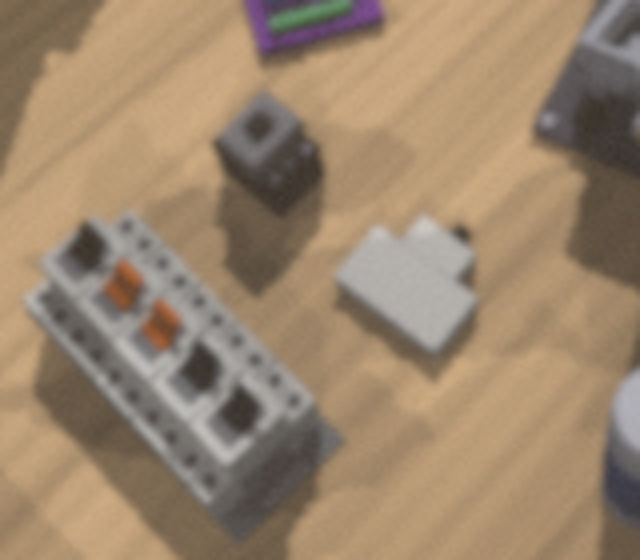

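View pics/s_nest.png

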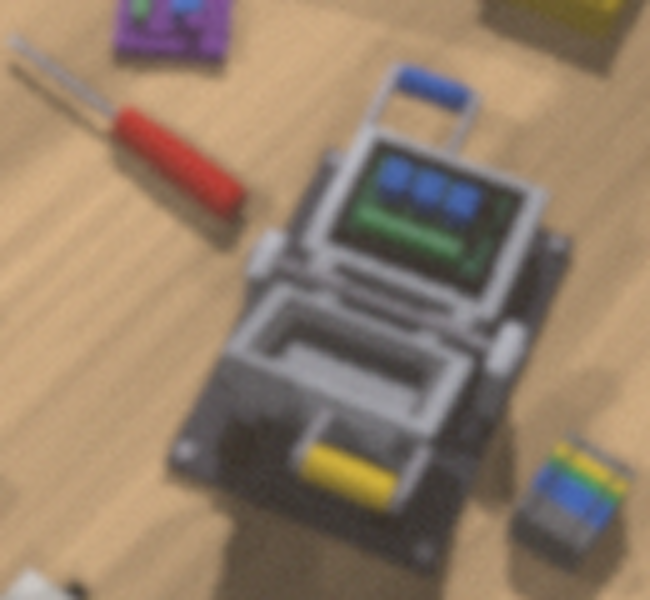

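```bash
cat > h.py <<'E'
import numpy as np,cv2
def cloud(c):
    h,w=c["range_z"].shape; f=h/2/np.tan(np.radians(c["vfov"])/2)
    u,v=np.meshgrid(np.arange(w),np.arange(h)); d=c["range_z"]
    P=np.stack([(u-c["cx"])/f*d,-(v-c["cy"])/f*d,-d],-1)
    T=np.linalg.inv(c["extrinsics"]); W=P@T[:3,:3].T+T[:3,3]; W[d<=0]=np.nan; return W
def hsv(c): return cv2.cvtColor(c["pixels"],cv2.COLOR_BGR2HSV)
E
python3 - <<'E'
from bench import camera
from h import *
import pickle
for n in ("scene","top"):
    c=camera(n); W=cloud(c); H=hsv(c); pickle.dump((c,W),open(n+".pkl","wb"))
    print(n,"table z",np.nanmedian(W[...,2]))
    h,s,v=H[...,0].astype(int),H[...,1],H[...,2]
    box=dict(scene=[(160,280,240,370),(270,350,150,220)],top=[(90,225,180,345),(160,265,415,465)])[n]
    def rep(name,m,b):
        mm=np.zeros_like(m); mm[b[0]:b[1],b[2]:b[3]]=m[b[0]:b[1],b[2]:b[3]]
        k,l,st,cc=cv2.connectedComponentsWithStats(mm.astype(np.uint8))
        for i in range(1,k):
            if st[i,4]>12:
                p=W[l==i]; print(name,st[i].tolist(),cc[i].round(1),np.nanmedian(p,0).round(4),np.nanmin(p,0).round(3),np.nanmax(p,0).round(3))
    rep("blue",(abs(h-110)<10)&(s>150)&(v>60),box[0])
    rep("yellow",(abs(h-26)<6)&(s>190)&(v>100),box[0])
    rep("orange",(abs(h-10)<7)&(s>190)&(v>100),box[1])
    rep("blk",(v<60),box[1])
E
```

```text
scene table z -0.0006986423290966659
top table z 0.0005451313291504056
blue [264, 100, 8, 21, 126] [267.2 110.4] [0.7454 0.0474 0.0351] [0.728 0.038 0.005] [0.769 0.054 0.039]
blue [222, 165, 15, 27, 212] [228.7 178.2] [0.582  0.1307 0.0719] [0.554 0.115 0.054] [0.611 0.149 0.077]
blue [192, 192, 11, 20, 128] [197.1 201.3] [0.5319 0.2055 0.049 ] [0.509 0.194 0.043] [0.553 0.218 0.054]
yellow [257, 105, 3, 9, 17] [258.5 108.8] [0.7478 0.0661 0.0355] [0.738 0.066 0.034] [0.757 0.071 0.038]
yellow [258, 116, 3, 6, 14] [259.2 118.6] [0.7276 0.066  0.0275] [0.727 0.064 0.004] [0.731 0.069 0.038]
yellow [313, 119, 13, 22, 165] [318.7 129.5] [ 0.675  -0.0638  0.1391] [ 0.654 -0.077  0.132] [ 0.698 -0.052  0.144]
orange [442, 207, 6, 9, 49] [444.5 210.8] [ 0.5089 -0.341   0.0895] [ 0.5   -0.35   0.078] [ 0.518 -0.333  0.096]
orange [441, 223, 4, 9, 28] [442.8 227.4] [ 0.4728 -0.3347  0.0925] [ 0.465 -0.338  0.089] [ 0.483 -0.331  0.096]
orange [446, 223, 2, 9, 18] [446.5 227. ] [ 0.4738 -0.3475  0.0808] [ 0.465 -0.35   0.078] [ 0.483 -0.346  0.083]
blk [419, 167, 15, 6, 38] [426.6 169.8] [ 0.6075 -0.3292  0.0127] [ 0.6   -0.339 -0.001] [ 0.616 -0.313  0.054]
blk [435, 168, 12, 3, 21] [440.9 168.8] [ 0.6072 -0.3567  0.0376] [ 0.605 -0.375  0.002] [ 0.614 -0.34   0.041]
blk [442, 173, 8, 11, 69] [445.6 177.8] [ 0.5812 -0.3452  0.0871] [ 0.571 -0.357  0.074] [ 0.591 -0.335  0.095]
blk [442, 190, 7, 10, 68] [445.1 194.4] [ 0.5451 -0.341   0.0892] [ 0.535 -0.355  0.073] [ 0.555 -0.334  0.095]
blk [440, 239, 8, 10, 72] [443.8 243.7] [ 0.4371 -0.3382  0.0848] [ 0.428 -0.35   0.074] [ 0.448 -0.329  0.097]
```

```bash
python3 - <<'E'
from h import *
import pickle
from scipy.optimize import least_squares
c,W=pickle.load(open("top.pkl","rb")); cs,Ws=pickle.load(open("scene.pkl","rb"))
# lugs
P=W.reshape(-1,3); P=P[~np.isnan(P).any(1)]
inb=(P[:,0]>.45)&(P[:,0]<.75)&(P[:,1]>-.1)&(P[:,1]<.25)
for lo,hi,name in ((.007,.013,"base"),(.0585,.066,"lugs"),(.0515,.0585,"rim")):
    q=P[inb&(P[:,2]>lo)&(P[:,2]<hi)]
    rc=cv2.minAreaRect(q[:,:2].astype(np.float32)); print(name,len(q),rc)
H=hsv(c)
m=np.zeros(W.shape[:2],np.uint8); z=W[...,2]
m[(z>.0515)&(z<.0585)]=1; m[:90]=0;m[225:]=0;m[:,:180]=0;m[:,345:]=0
k,l,st,cc=cv2.connectedComponentsWithStats(m)
for i in range(1,k):
    if st[i,4]>15:
        q=W[l==i]; print("rimcc",st[i].tolist(),q.mean(0).round(4),cv2.minAreaRect(q[:,:2].astype(np.float32)))
m[:]=0; m[(z>.0585)&(z<.068)]=1; m[:90]=0;m[225:]=0;m[:,:180]=0;m[:,345:]=0
k,l,st,cc=cv2.connectedComponentsWithStats(m)
for i in range(1,k):
    if st[i,4]>8: q=W[l==i]; print("lugcc",st[i].tolist(),q.mean(0).round(4))
# rail
inb=(P[:,0]>.38)&(P[:,0]<.64)&(P[:,1]<-.24)&(P[:,1]>-.46)
for lo,hi,name in ((.0735,.0785,"raised"),(.047,.053,"shoulder")):
    q=P[inb&(P[:,2]>lo)&(P[:,2]<hi)]
    print(name,len(q),np.median(q,0),cv2.minAreaRect(q[:,:2].astype(np.float32)))
E
```

```text
base 1484 ((0.6150067448616028, 0.09027153998613358), (0.32892197370529175, 0.24124905467033386), 85.58422088623047)
lugs 1288 ((0.6024742126464844, 0.07995299994945526), (0.15939661860466003, 0.1660681515932083), 16.38462257385254)
rim 1517 ((0.6004642844200134, 0.11225134879350662), (0.15613716840744019, 0.2107413113117218), 6.752315521240234)
rimcc [245, 140, 11, 8, 25] [0.663  0.0814 0.0568] ((0.6609147191047668, 0.0844712182879448), (0.014652911573648453, 0.02087206393480301), 13.066762924194336)
rimcc [272, 145, 14, 34, 121] [0.6218 0.021  0.0562] ((0.621498703956604, 0.020026683807373047), (0.07763674110174179, 0.01216906774789095), 18.409696578979492)
rimcc [206, 146, 58, 60, 1242] [0.5883 0.1226 0.0552] ((0.590898871421814, 0.11876043677330017), (0.11537346988916397, 0.10731512308120728), 16.660184860229492)
rimcc [254, 155, 10, 8, 20] [0.6285 0.0657 0.0566] ((0.6301555633544922, 0.06640630960464478), (0.016146410256624222, 0.016889121383428574), 66.41571807861328)
rimcc [258, 164, 7, 15, 37] [0.5994 0.0596 0.0571] ((0.5998150706291199, 0.060072869062423706), (0.031131574884057045, 0.007934251800179482), 15.404671669006348)
lugcc [244, 133, 15, 13, 99] [0.6754 0.0818 0.0615]
lugcc [252, 141, 30, 62, 593] [0.5995 0.0432 0.0634]
lugcc [275, 142, 17, 35, 226] [0.6245 0.0102 0.0634]
lugcc [212, 152, 41, 48, 517] [0.5911 0.1224 0.0614]
lugcc [257, 160, 4, 7, 13] [0.6173 0.066  0.0596]
lugcc [232, 174, 6, 2, 9] [0.5914 0.1192 0.0601]
raised 1156 [ 0.51118727 -0.34797617  0.07594885] ((0.5100486278533936, -0.3467443883419037), (0.04582802578806877, 0.17878380417823792), 87.53015899658203)
shoulder 996 [ 0.50974235 -0.31950796  0.04994696] ((0.5102459192276001, -0.34661251306533813), (0.08678383380174637, 0.17895621061325073), 87.53065490722656)
```

```bash
python3 - <<'E'
from h import *
import pickle
for n in ("top","scene"):
    c,W=pickle.load(open(n+".pkl","rb")); P=W.reshape(-1,3); H=hsv(c).reshape(-1,3); P0=P
    for deg in (15.5,16.5,17.5):
        a=np.radians(deg); X=np.array([np.cos(a),np.sin(a)]);Y=np.array([-X[1],X[0]]); O=np.array([.607,.061])
        q=np.c_[(P[:,:2]-O)@X,(P[:,:2]-O)@Y,P[:,2]]*1000
        rim=q[(abs(q[:,2]-55)<3)&(abs(q[:,0])<64)&(q[:,1]>20)&(q[:,1]<122)]
        # x extents per y-strip, y extent per x-strip
        ex=[(rim[(rim[:,1]>y)&(rim[:,1]<y+15)][:,0].min().round(1),rim[(rim[:,1]>y)&(rim[:,1]<y+15)][:,0].max().round(1)) for y in (30,50,70,90)]
        ey=[rim[(rim[:,0]>x)&(rim[:,0]<x+15)][:,1].max().round(1) for x in (-55,-8,20,40)]
        print(n,deg,"x",ex,"y",ey)
        lug=q[(q[:,2]>59)&(q[:,2]<66)&(abs(abs(q[:,0])-71)<14)&(abs(q[:,1])<22)]
        for s in (-1,1):
            g=lug[np.sign(lug[:,0])==s]; print("  lug",len(g),np.median(g,0).round(1),g.min(0).round(1),g.max(0).round(1))
        base=q[(abs(q[:,2]-10)<2.5)&(abs(q[:,0])<90)&(abs(q[:,1])<130)]
        print("  base",np.percentile(base,[1,99],axis=0).round(1).tolist())
        b=q[(abs(H[:,0].astype(int)-110)<10)&(H[:,1]>150)&(abs(q[:,1]-160)<25)&(abs(q[:,0]+31)<40)&(q[:,2]>25)]
        print("  blue",len(b),np.median(b,0).round(1),b.min(0).round(1),b.max(0).round(1))
        b=q[(abs(H[:,0].astype(int)-26)<6)&(H[:,1]>190)&(q[:,1]<-100)&(abs(q[:,0]-31)<40)&(q[:,2]>60)&(q[:,1]>-200)]
        print("  yel",len(b),np.median(b,0).round(1),b.min(0).round(1),b.max(0).round(1))
E
```

```text
top 15.5 x [(np.float64(-57.2), np.float64(58.1)), (np.float64(-57.8), np.float64(56.9)), (np.float64(-58.0), np.float64(56.4)), (np.float64(-58.5), np.float64(56.1))] y [np.float64(112.7), np.float64(113.3), np.float64(113.6), np.float64(114.3)]
  lug 93 [-70.2  -0.4  61.4] [-78.6 -16.8  59. ] [-57.3  16.5  64.7]
  lug 91 [71.1  1.4 61.4] [ 57.4 -15.   59.2] [80.7 19.3 65.2]
  base [[-79.2, -113.7, 7.6], [80.2, 115.8, 12.4]]
  blue 127 [-34.3 159.   49. ] [-56.1 152.2  42.9] [-12.9 167.1  54.1]
  yel 165 [  32.7 -137.9  139.1] [  12.  -146.7  131.8] [  53.9 -130.4  143.6]
top 16.5 x [(np.float64(-56.6), np.float64(58.7)), (np.float64(-56.4), np.float64(57.8)), (np.float64(-56.6), np.float64(57.9)), (np.float64(-56.4), np.float64(57.9))] y [np.float64(113.5), np.float64(113.2), np.float64(113.1), np.float64(112.9)]
  lug 93 [-70.4   0.8  61.4] [-78.6 -15.6  59. ] [-57.3  17.8  64.7]
  lug 91 [71.4  0.3 61.4] [ 57.1 -16.   59.2] [80.7 18.  65.2]
  base [[-78.5, -112.7, 7.6], [79.9, 116.0, 12.4]]
  blue 127 [-31.5 159.4  49. ] [-53.2 152.9  42.9] [-10.  167.9  54.1]
  yel 165 [  30.3 -
[... 511 characters left out ...]
.   49. ] [-50.3 153.4  42.9] [ -7.1 168.7  54.1]
  yel 165 [  28.  -139.   139.1] [   7.2 -148.1  131.8] [  48.8 -131.5  143.6]
scene 15.5 x [(np.float64(-58.4), np.float64(55.0)), (np.float64(-59.8), np.float64(55.1)), (np.float64(-60.3), np.float64(53.4)), (np.float64(-59.1), np.float64(53.7))] y [np.float64(109.5), np.float64(111.8), np.float64(110.7), np.float64(111.5)]
  lug 53 [-71.2  -3.7  62. ] [-80.1 -20.2  59.1] [-58.1  13.6  65.3]
  lug 51 [69.9 -0.1 62.2] [ 60.8 -16.6  59.1] [78.2 16.7 65.7]
  base [[-80.6, -118.9, 7.6], [78.9, 111.2, 12.4]]
  return _methods._mean(a, axis=axis, dtype=dtype,
  ret = um.true_divide(
Traceback (most recent call last):
ValueError: zero-size array to reduction operation minimum which has no identity
```

```bash
cat >> h.py <<'E'
from scipy.spatial.transform import Rotation as R
NY=np.radians(16.4); NO=np.array([.607,.0605,0]); nx=np.array([np.cos(NY),np.sin(NY),0]); ny=np.array([-np.sin(NY),np.cos(NY),0])
RYaw=np.radians(-2.47); RO=np.array([.5101,-.3467,0]); rx=np.array([np.cos(RYaw),np.sin(RYaw),0]); ry=np.array([-np.sin(RYaw),np.cos(RYaw),0])
Zv=np.array([0,0,1.])
def down(jaw): # tool x=jaw, y=down
    y=-Zv; return R.from_matrix(np.stack([jaw,y,np.cross(jaw,y)],1)).as_rotvec()
def nest(x,y,z): return NO+nx*x+ny*y+Zv*z
def rail(x,y,z): return RO+rx*x+ry*y+Zv*z
PH=np.arctan2(13,160); RR=np.hypot(.160,.013)
def lefth(th,dr=0): a=th-PH; return nest(-.031,(RR+dr)*np.cos(a),.055+(RR+dr)*np.sin(a))   # grasp pt
def righth(th,dr=0): a=th-PH; return nest(.031,-(RR+dr)*np.cos(a),.055+(RR+dr)*np.sin(a))
TC=np.array([0,0,-.008])
E
python3 - <<'E'
from bench import r
from h import *
import pickle
c,W=pickle.load(open("top.pkl","rb")); c2,W2=pickle.load(open("scene.pkl","rb"))
for w in (W,W2):
    P=w.reshape(-1,3)
    for (a,b,d,e) in ((.1,.45,-.6,-.4),(.4,.7,-.55,-.42),(.65,.9,-.35,-.1)):
        m=(P[:,0]>a)&(P[:,0]<b)&(P[:,1]>d)&(P[:,1]<e)&(P[:,2]<.6); q=P[m]
        if len(q):
            i=np.argmax(q[:,2]); print((a,b,d,e),q[i].round(3))
for s in (1,-1):
    for nm,ps,j in (("rail",[rail(x,y,.2) for x in(0,-.036) for y in (.04,0)],ry),("L",[lefth(t)+TC for t in np.linspace(0,np.pi,7)],ny),("R",[righth(t)+TC for t in np.linspace(.5,np.pi,7)],ny)):
        for p in ps:
            q=r.inverse_kinematics(p,down(s*j)); print(s,nm,p.round(3),None if q is None else q.round(2))
print(r.read_state()["time_s"])
E
```

```text
(0.1, 0.45, -0.6, -0.4) [ 0.414 -0.559  0.125]
(0.4, 0.7, -0.55, -0.42) [ 0.471 -0.495  0.006]
(0.65, 0.9, -0.35, -0.1) [ 0.758 -0.206  0.174]
(0.1, 0.45, -0.6, -0.4) [ 0.236 -0.489  0.346]
(0.4, 0.7, -0.55, -0.42) [ 0.656 -0.477  0.006]
(0.65, 0.9, -0.35, -0.1) [ 0.765 -0.194  0.174]
1 rail [ 0.512 -0.307  0.2  ] [ 0.93  0.47 -0.65  1.67  0.31  1.1   1.72]
1 rail [ 0.51  -0.347  0.2  ] [ 0.97  0.51 -0.64  1.62  0.33  1.12  1.78]
1 rail [ 0.476 -0.305  0.2  ] [ 0.98  0.42 -0.65  1.75  0.28  1.07  1.76]
1 rail [ 0.474 -0.345  0.2  ] [ 1.02  0.45 -0.64  1.7   0.3   1.09  1.82]
1 L [0.532 0.205 0.034] [ 0.06  0.68 -0.7   1.87  0.59  0.82  0.91]
1 L [0.536 0.191 0.116] [ 0.28  0.67 -1.01  1.81  0.66  1.04  0.87]
1 L [0.551 0.139 0.179] [ 0.42  0.6  -1.07  1.75  0.58  1.14  1.03]
1 L [0.574 0.064 0.207] [ 0.46  0.51 -0.91  1.7   0.44  1.14  1.29]
1 L [ 0.597 -0.014  0.192] [ 0.51  0.52 -0.79  1.68  0.41  1.11  1.46]
1 L [ 0.615 -0.075  0.138] [ 0.55  0.6  -0.73  1.67  0.45  1.04  1.53]
1 L [ 0.622 -0.102  0.06 ] [ 0.55  0.71 -0.68  1.7   0.54  0.93  1.51]
1 R [ 0.678 -0.071  0.112] [ 0.49
[... 1033 characters left out ...]
.597 -0.014  0.192] [ 0.26  0.44 -0.43  1.69  0.21  1.05 -1.52]
-1 L [ 0.615 -0.075  0.138] [ 0.29  0.52 -0.35  1.69  0.21  0.97 -1.41]
-1 L [ 0.622 -0.102  0.06 ] [ 0.29  0.63 -0.29  1.72  0.23  0.83 -1.39]
-1 R [ 0.678 -0.071  0.112] [ 0.24  0.64 -0.31  1.55  0.22  0.99 -1.42]
-1 R [ 0.666 -0.031  0.169] [ 0.22  0.57 -0.36  1.54  0.22  1.08 -1.48]
-1 R [0.649 0.028 0.202] [ 0.18  0.52 -0.43  1.55  0.23  1.13 -1.59]
-1 R [0.629 0.095 0.205] [ 0.15  0.51 -0.54  1.57  0.28  1.13 -1.74]
-1 R [0.611 0.157 0.179] [ 0.14  0.56 -0.68  1.61  0.39  1.11 -1.93]
-1 R [0.597 0.203 0.127] [ 0.08  0.63 -0.71  1.65  0.47  1.03 -2.06]
-1 R [0.592 0.223 0.06 ] [-0.04  0.68 -0.58  1.7   0.46  0.9  -2.09]
0.9
```

```bash
python3 - <<'E'
from bench import r,claw,camera
from h import *
claw.set_gripper(0.0,20)
o=down(-ry)
r.movep(rail(0,.045,.16),o)
print(r.read_state()["contact_force"].round(2),r.read_state()["time_s"])
for x in (0,-.036):
    r.move_straight(rail(x,.045,.12),o,vel=.2)
    g=r.move_straight(rail(x,.045,.095),o,vel=.1,guard=8); print("down",g)
    f0=r.read_state()["contact_force"]
    g=r.move_straight(rail(x,-.004,.095),o,vel=.06,guard=9); s=r.read_state()
    print("push",g,((s["position"]-RO)@ry).round(4),s["position"][2].round(4),(s["contact_force"]-f0).round(2))
    p=s["position"]; r.move_straight(p+ry*.008,o,vel=.1)
    r.move_straight(rail(x,.03,.14),o,vel=.25)
r.movep(rail(0,.2,.25),o)
c=camera("top"); W=cloud(c);cv2.imwrite("pics/top1.png",cv2.resize(c["pixels"][155:270,400:470],None,fx=5,fy=5)); 
c2=camera("scene"); cv2.imwrite("pics/scene1.png",cv2.resize(c2["pixels"][260:350,140:230],None,fx=6,fy=6))
print(r.read_state()["time_s"])
H=hsv(c);m=(abs(H[...,0].astype(int)-10)<7)&(H[...,1]>190)&(H[...,2]>90); m[:160]=0;m[265:]=0;m[:,:415]=0;m[:,465:]=0
k,l,st,cc=cv2.connectedComponentsWithStats(m.astype(np.uint8))
for i in range(1,k):
    if st[i,4]>8: p=W[l==i]; q=np.c_[(p-RO)@rx,(p-RO)@ry,p[:,2]]; print(st[i,4],np.nanmedian(q,0).round(4),np.nanmin(q,0).round(4),np.nanmax(q,0).round(4))
E
```

```text
[ 0.59 -0.53 -0.39] 3.7083
down False
push True 0.0043 0.0949 [-0.75  1.93  5.49]
down False
push True 0.0041 0.095 [-0.14  3.83  4.49]
8.6917
```

View pics/top1.png

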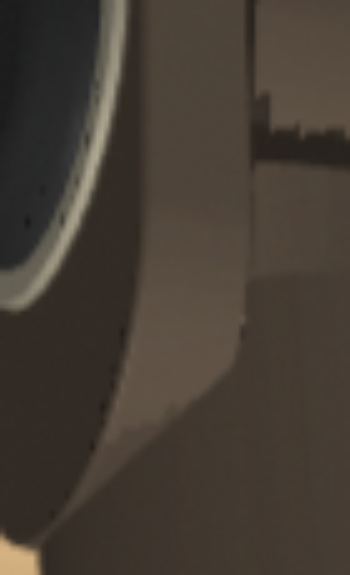

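View pics/scene1.png

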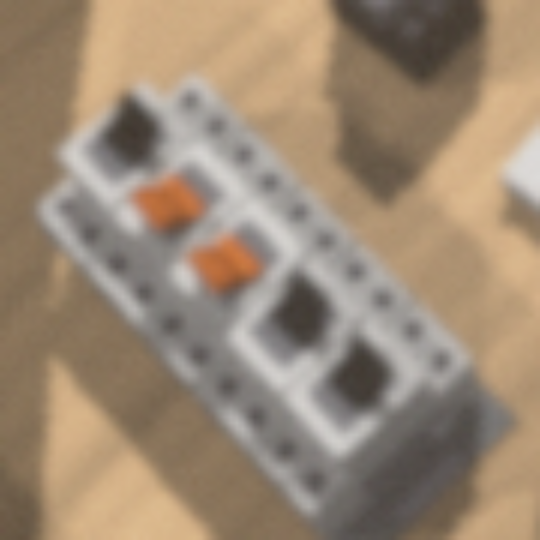

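```bash
python3 - <<'E'
from bench import r,claw,camera
from h import *
c=camera("scene"); W=cloud(c)
H=hsv(c);m=(abs(H[...,0].astype(int)-10)<7)&(H[...,1]>190)&(H[...,2]>90); m[:260]=0;m[350:]=0;m[:,:140]=0;m[:,230:]=0
k,l,st,cc=cv2.connectedComponentsWithStats(m.astype(np.uint8))
for i in range(1,k):
    if st[i,4]>8: p=W[l==i]; q=np.c_[(p-RO)@rx,(p-RO)@ry,p[:,2]]*1000; print(st[i,4],np.nanmedian(q,0).round(1),np.nanmin(q,0).round(1),np.nanmax(q,0).round(1)); j=np.argsort(q[:,0]); print(q[np.argsort(q[:,2])[-6:]].round(1).tolist(), q[np.argsort(q[:,1])[:4]].round(1).tolist())
E
python3 - <<'E'
from bench import r,claw,camera
from h import *
c=camera("scene"); W=cloud(c)
H=hsv(c);m=(H[...,0]<16)&(H[...,1]>150)&(H[...,2]>90); m[:260]=0;m[350:]=0;m[:,:140]=0;m[:,230:]=0
k,l,st,cc=cv2.connectedComponentsWithStats(m.astype(np.uint8))
for i in range(1,k):
    if st[i,4]>8: p=W[l==i]; q=np.c_[(p-RO)@rx,(p-RO)@ry,p[:,2]]*1000; print(st[i].tolist(),np.nanmedian(q,0).round(1),np.nanmin(q,0).round(1),np.nanmax(q,0).round(1)); print(q[np.argsort(q[:,2])[-6:]].round(1).tolist(), q[np.argsort(q[:,1])[:4]].round(1).tolist())
E
```

```text
[164, 291, 9, 6, 38] [-34.3  -7.   85.7] [-42.7 -14.   77.4] [-26.3   1.4  94.3]
[[-29.7, -10.7, 92.3], [-31.4, -12.3, 92.4], [-32.9, -14.0, 92.9], [-34.6, -12.5, 93.4], [-28.6, -13.9, 94.2], [-26.9, -12.3, 94.3]] [[-32.9, -14.0, 92.9], [-28.6, -13.9, 94.2], [-39.0, -12.6, 92.0], [-34.6, -12.5, 93.4]]
[173, 301, 9, 6, 39] [ 2.1 -6.  85. ] [ -6.3 -14.1  77.5] [10.2  1.2 97.5]
[[1.7, -11.2, 93.1], [9.0, -11.0, 93.5], [7.8, -12.7, 94.5], [0.8, -12.9, 94.9], [6.3, -11.2, 95.6], [5.4, -13.0, 97.5]] [[4.7, -14.1, 91.1], [5.4, -13.0, 97.5], [0.8, -12.9, 94.9], [-4.2, -12.9, 91.7]]
```

```bash
cat >> h.py <<'E'
def swing(r,hand,ths,o,f0,vel=.12,dr=0.,lim=45,k=5e-5,sgn=1):
    """hand(th,dr) grasp pts along arc; adapts radius to radial force"""
    log=[]
    for i,t in enumerate(ths):
        r.move_straight(hand(t,dr)+TC,o,vel=vel)
        F=r.read_state()["contact_force"]-f0
        er=hand(t,1e-3)-hand(t,0); er/=np.linalg.norm(er); et=hand(t+1e-3)-hand(t); et/=np.linalg.norm(et)
        Fr=F@er; log.append((round(float(t),2),round(Fr,1),round(F@et,1),round(F@nx,1)))
        dr=float(np.clip(dr+k*Fr,-.005,.005))
        if np.linalg.norm(F)>lim: print("LIMIT",F.round(1)); break
    print(log,"dr",round(dr,4),"w",r.read_state()["width"]); return dr
E
python3 - <<'E'
from bench import r,claw,camera
from h import *
o=down(-ny); th=.592
p=righth(th)+TC
claw.set_gripper(.036,35)
r.movep(p+[0,0,.07],o)
f0=r.read_state()["contact_force"]
g=r.move_straight(p,o,vel=.1,guard=8); print("desc",g,r.read_state()["position"]-p)
c=camera("scene"); cv2.imwrite("pics/scene2.png",cv2.resize(c["pixels"][150:290,230:380],None,fx=5,fy=4))
print(r.read_state()["time_s"])
E
```

```text
desc False [ 4.32077888e-04 -5.42941860e-05  6.99344932e-04]
11.1833
```

View pics/scene2.png

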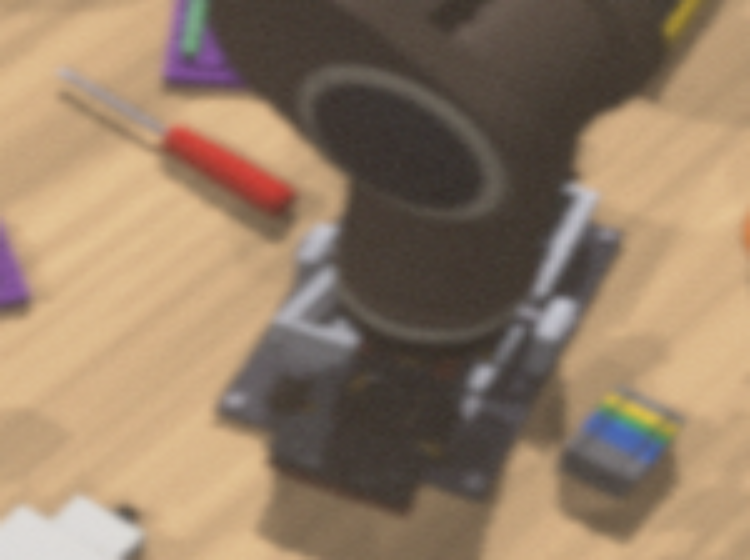

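```bash
python3 - <<'E'
from bench import r,claw,camera
from h import *
o=down(-ny)
f0=r.read_state()["contact_force"]
claw.set_gripper(0,35); s=r.read_state(); print("w",s["width"],(s["contact_force"]-f0).round(1),f0.round(1),s["position"])
if s["width"]>.012:
    dr=swing(r,righth,np.linspace(.592,1.2,5)[1:],o,f0)
print(r.read_state()["time_s"])
E
```

```text
w 0.01700877395851301 [0.  1.1 0.6] [-0.3  0.6 -0. ] [ 0.67640574 -0.06452064  0.12571512]
[(0.74, np.float64(0.6), np.float64(1.2), np.float64(0.8)), (0.9, np.float64(4.5), np.float64(1.0), np.float64(-0.2)), (1.05, np.float64(8.0), np.float64(0.7), np.float64(-1.0)), (1.2, np.float64(10.7), np.float64(0.9), np.float64(-2.2))] dr 0.0012 w 0.01699405534477208
13.025
```

```bash
python3 - <<'E'
from bench import camera,r
from h import *
c=camera("scene"); cv2.imwrite("pics/scene3.png",cv2.resize(c["pixels"][150:290,230:380],None,fx=5,fy=4))
c=camera("top"); cv2.imwrite("pics/top3.png",cv2.resize(c["pixels"][90:225,180:365],None,fx=4,fy=4))
print(r.read_state()["contact_force"])
E
```

```text
[-1.29308358 -3.20962806  9.68819307]
```

View pics/scene3.png

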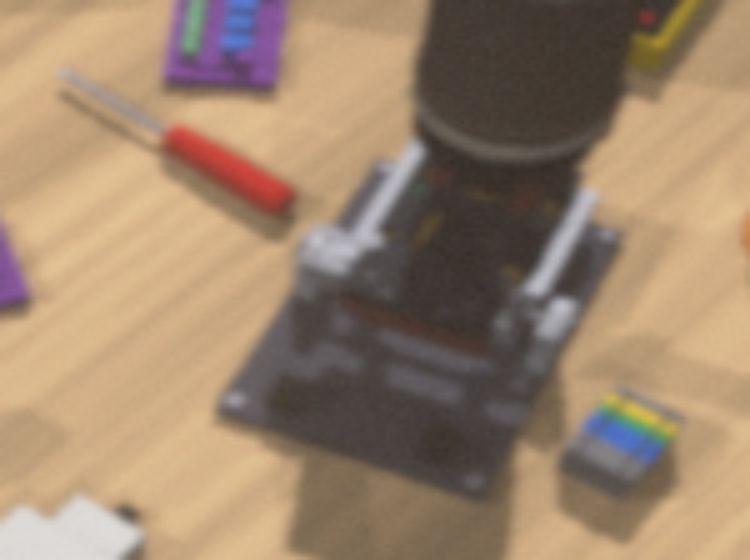

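View pics/top3.png

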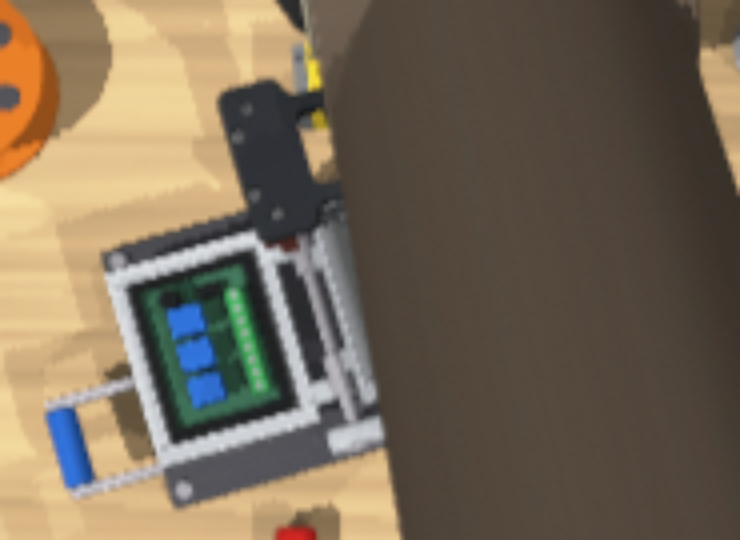

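```bash
python3 - <<'E'
from bench import r,claw,camera
from h import *
o=down(-ny); f0=np.array([-.3,.6,0])
dr=swing(r,righth,np.linspace(1.2,3.0,13)[1:],o,f0,vel=.14,dr=.0015,k=1e-4)
s=r.read_state(); print(s["position"],s["time_s"])
g=r.move_straight(righth(np.pi,dr)+TC,o,vel=.05,guard=14)
s=r.read_state(); p=s["position"]; rel=p-TC-NO; print(g,"y",rel@ny,"z",rel[2],(s["contact_force"]-f0).round(1),"w",s["width"],s["time_s"])
E
```

```text
[(1.35, np.float64(11.9), np.float64(0.8), np.float64(-2.7)), (1.5, np.float64(9.9), np.float64(2.0), np.float64(-3.3)), (1.65, np.float64(6.9), np.float64(1.3), np.float64(-1.9)), (1.8, np.float64(2.8), np.float64(3.1), np.float64(-1.3)), (1.95, np.float64(2.0), np.float64(2.2), np.float64(-1.7)), (2.1, np.float64(1.4), np.float64(2.0), np.float64(-2.3)), (2.25, np.float64(-0.0), np.float64(2.8), np.float64(-3.4)), (2.4, np.float64(0.0), np.float64(2.7), np.float64(-4.2)), (2.55, np.float64(-1.2), np.float64(3.2), np.float64(-5.5)), (2.7, np.float64(-0.7), np.float64(3.5), np.float64(-5.1)), (2.85, np.float64(-2.0), np.float64(4.5), np.float64(-5.8)), (3.0, np.float64(-2.4), np.float64(4.5), np.float64(-6.8))] dr 0.0044 w 0.016822819588089614
[0.59112204 0.2222229  0.08377463] 17.025
True y 0.16252295185047486 z 0.07156105224198098 [-2.4 -2.5  9.4] w 0.016836206395780928 17.4917
```

```bash
python3 - <<'E'
from bench import r,claw,camera
from h import *
o=down(-ny); f0=np.array([-.3,.6,0])
p=r.read_state()["position"]
g=r.move_straight(p-[0,0,.006],o,vel=.04,guard=12)
s=r.read_state(); q=s["position"]; print(g,q-p,(s["contact_force"]-f0).round(1))
r.move_straight(q+[0,0,.0005],o,vel=.05); r.hold(.2)
claw.set_gripper(.036)
r.move_straight(q+[0,0,.12],o,vel=.25)
r.movep(lefth(0)+TC+nx*.0+[0,0,.19],o)
c=camera("scene"); cv2.imwrite("pics/scene4.png",cv2.resize(c["pixels"][150:290,230:380],None,fx=5,fy=4)); print(r.read_state()["time_s"])
W=cloud(c);H=hsv(c)
for nm,h0,lo in (("b",110,150),("y",26,190)):
    m=(abs(H[...,0].astype(int)-h0)<10)&(H[...,1]>lo-40); m[:150]=0;m[290:]=0;m[:,:230]=0;m[:,380:]=0
    P=W[m]; q=np.c_[(P-NO)@nx,(P-NO)@ny,P[:,2]]*1000; q=q[(abs(q[:,1]-160)<25)&(abs(q[:,0])<60)&(q[:,2]<110)]; print(nm,len(q),np.median(q,0).round(1) if len(q) else '')
E
```

```text
True [ 0.00072106  0.00020163 -0.00073339] [-2.6 -2.1  8.6]
19.7667
b 31 [-30.3 156.6  49.3]
y 49 [ 30.8 156.7  77.1]
```

View pics/scene4.png

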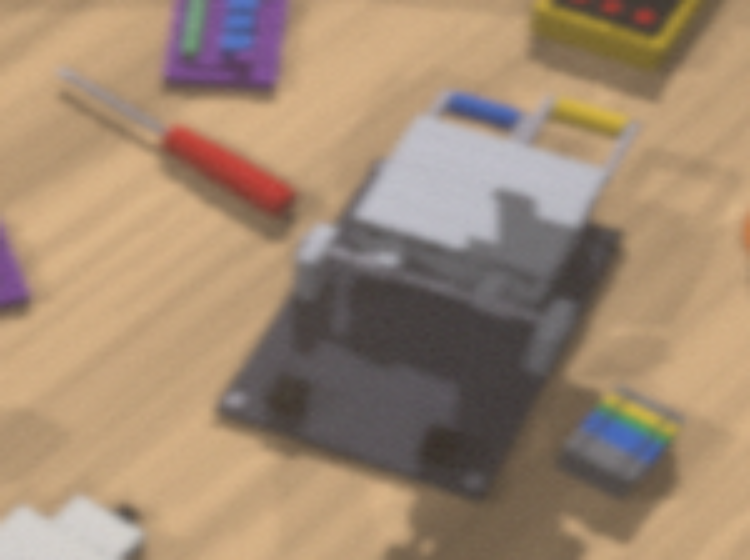

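```bash
python3 - <<'E'
from bench import r,claw,camera
from h import *
o=down(-ny)
p=lefth(0)+TC
r.move_straight(p+[0,0,.05],o,vel=.25)
f0=r.read_state()["contact_force"]
g=r.move_straight(p,o,vel=.1,guard=8); print(g)
claw.set_gripper(0,50); s=r.read_state(); print("w",s["width"],(s["contact_force"]-f0).round(1),f0.round(2),s["position"]-p)
if s["width"]>.012 and not g:
    dr=swing(r,lefth,np.linspace(0,.6,5)[1:],o,f0,vel=.1,k=1e-4)
print(r.read_state()["time_s"])
c=camera("scene"); cv2.imwrite("pics/scene5.png",cv2.resize(c["pixels"][150:290,230:380],None,fx=5,fy=4))
E
```

```text
False
w 0.017148018844982963 [-1.7  4.2 -1. ] [-0.1  -0.02  1.07] [-0.00011498  0.00228247  0.00071243]
[(0.15, np.float64(6.0), np.float64(0.3), np.float64(0.1)), (0.3, np.float64(5.4), np.float64(-0.8), np.float64(0.9)), (0.45, np.float64(4.8), np.float64(-0.0), np.float64(0.7)), (0.6, np.float64(4.9), np.float64(-0.1), np.float64(1.3))] dr 0.0021 w 0.016475670507785152
23.1417
```

View pics/scene5.png

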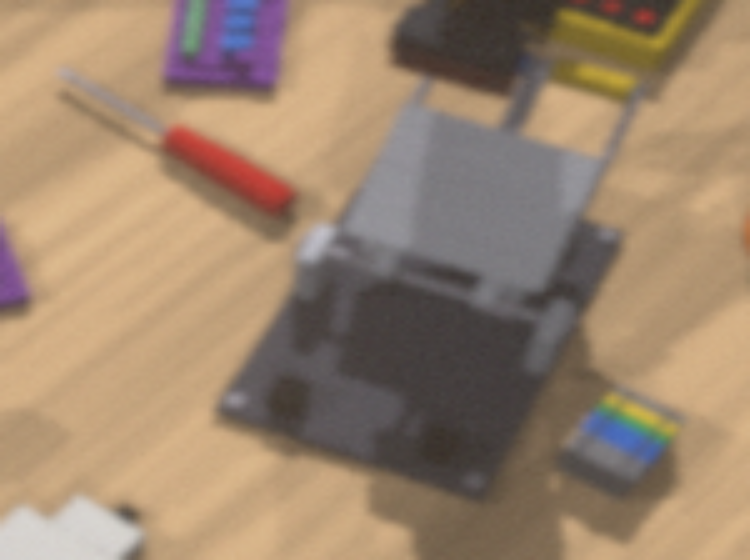

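Both leaves are lifting together, with the blue handle held at about (500,75) and the yellow beside it. I'll carry on with the swing.

```bash
python3 - <<'E'
from bench import r,claw,camera
from h import *
o=down(-ny); f0=np.array([-.1,0,1.07])
dr=swing(r,lefth,np.linspace(.6,3.0,17)[1:],o,f0,vel=.12,dr=.0021,k=1e-4)
s=r.read_state(); print(s["position"],s["time_s"])
g=r.move_straight(lefth(np.pi+.02,dr)+TC,o,vel=.05,guard=14)
s=r.read_state(); p=s["position"]; rel=p-TC-NO; print(g,"y",rel@ny,"z",rel[2],(s["contact_force"]-f0).round(1),"w",s["width"],s["time_s"])
c=camera("scene"); cv2.imwrite("pics/scene6.png",cv2.resize(c["pixels"][150:290,230:380],None,fx=5,fy=4))
E
```

```text
[(0.75, np.float64(4.9), np.float64(-0.0), np.float64(2.5)), (0.9, np.float64(1.1), np.float64(0.5), np.float64(3.8)), (1.05, np.float64(-0.8), np.float64(0.3), np.float64(5.3)), (1.2, np.float64(-1.6), np.float64(1.6), np.float64(7.1)), (1.35, np.float64(-2.8), np.float64(1.4), np.float64(6.9)), (1.5, np.float64(-4.0), np.float64(1.7), np.float64(9.3)), (1.65, np.float64(-5.0), np.float64(3.2), np.float64(8.6)), (1.8, np.float64(-4.2), np.float64(3.0), np.float64(9.2)), (1.95, np.float64(-4.0), np.float64(3.4), np.float64(9.7)), (2.1, np.float64(-2.7), np.float64(4.8), np.float64(8.4)), (2.25, np.float64(-4.3), np.float64(3.4), np.float64(9.9)), (2.4, np.float64(-2.2), np.float64(4.4), np.float64(9.4)), (2.55, np.float64(-2.3), np.float64(4.7), np.float64(9.6)), (2.7, np.float64(-2.8), np.float64(5.1), np.float64(10.3)), (2.85, np.float64(-2.6), np.float64(5.0), np.float64(11.1)), (3.0, np.float64(-1.3), np.float64(5.5), np.float64(11.6))] dr -0.0014 w 0.016737714541167528
[ 0.62230604 -0.0965281   0.08023789] 28.7917
True y -0.1577980834495244 z 0.06860973307948887 [-1.9  1.4  5.9] w 0.017085950782589017 29.25
```

View pics/scene6.png

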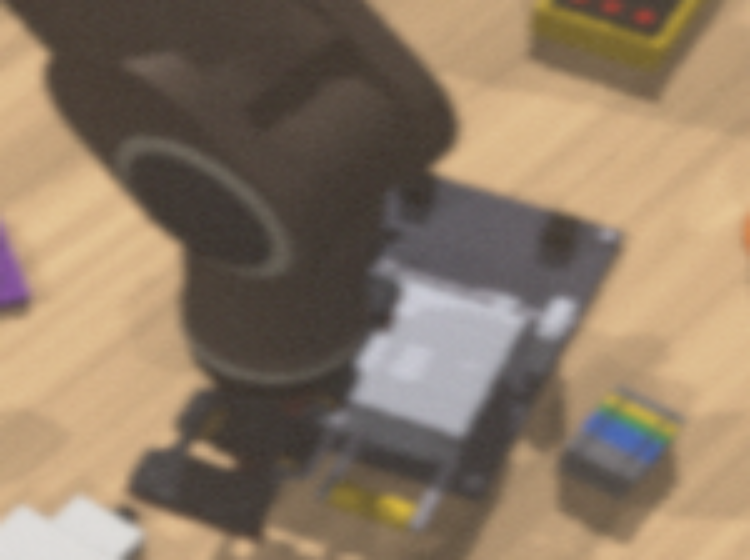

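```bash
python3 - <<'E'
from bench import r,claw,camera
from h import *
o=down(-ny); f0=np.array([-.1,0,1.07])
p=r.read_state()["position"]
g=r.move_straight(p-[0,0,.008],o,vel=.04,guard=14)
s=r.read_state(); q=s["position"]; print(g,(q-p)[2],(s["contact_force"]-f0).round(1))
r.hold(.3)
c=camera("scene"); W=cloud(c);H=hsv(c)
m=(abs(H[...,0].astype(int)-26)<10)&(H[...,1]>150); m[:150]=0;m[290:]=0;m[:,:230]=0;m[:,380:]=0
P=W[m]; q=np.c_[(P-NO)@nx,(P-NO)@ny,P[:,2]]*1000; q=q[(abs(q[:,1]+160)<25)&(abs(q[:,0])<60)&(q[:,2]<110)&(q[:,2]>10)]; print(len(q),np.median(q,0).round(1),np.percentile(q,95,axis=0).round(1))
P=W.reshape(-1,3); q=np.c_[(P-NO)@nx,(P-NO)@ny,P[:,2]]*1000
for lo,hi in ((-105,-85),(-85,-60),(-60,-40),(-40,-22)):
    m=(q[:,1]>lo)&(q[:,1]<hi)&(q[:,0]>0)&(q[:,0]<50); print(lo,m.sum(),np.median(q[m][:,2]).round(1))
E
```

```text
True -0.00012477938816245898 [-4.3  0.9 13.3]
46 [  39.8 -161.8   50.5] [  49.8 -154.    53. ]
-105 153 81.2
-85 171 80.9
-60 125 80.9
-40 110 80.6
```

```bash
python3 - <<'E'
from bench import r,claw,camera
from h import *
o=down(-ny); f0=np.array([-.1,0,1.07])
print(r.read_state()["time_s"])
dr=swing(r,lefth,np.linspace(3.1,2.55,6),o,f0,vel=.07,dr=-.0015,k=1e-4)
c=camera("scene"); cv2.imwrite("pics/scene7.png",cv2.resize(c["pixels"][150:290,230:380],None,fx=5,fy=4))
print(r.read_state()["time_s"])
E
```

```text
29.8583
[(3.1, np.float64(-0.9), np.float64(0.7), np.float64(8.4)), (2.99, np.float64(-1.3), np.float64(0.4), np.float64(7.8)), (2.88, np.float64(0.4), np.float64(-0.3), np.float64(9.2)), (2.77, np.float64(0.2), np.float64(-0.0), np.float64(7.9)), (2.66, np.float64(1.7), np.float64(-1.0), np.float64(8.2)), (2.55, np.float64(2.1), np.float64(-0.3), np.float64(8.7))] dr -0.0013 w 0.01684364497665344
32.1583
```

View pics/scene7.png

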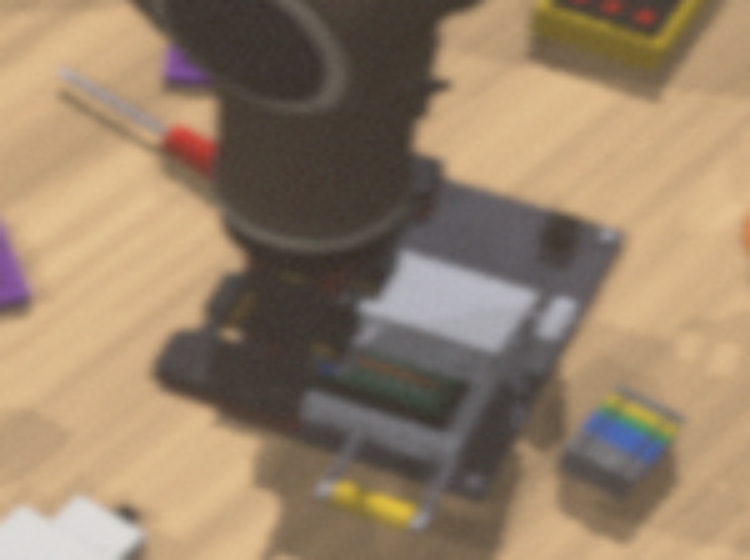

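The left leaf is lifting away. The board is staying in the right leaf, around (400,385).

```bash
python3 - <<'E'
from bench import r,claw,camera
from h import *
o=down(-ny); f0=np.array([-.1,0,1.07])
dr=swing(r,lefth,np.linspace(2.55,.12,17)[1:],o,f0,vel=.13,dr=-.0013,k=1e-4)
g=r.move_straight(lefth(-.03,dr)+TC,o,vel=.05,guard=12)
s=r.read_state(); p=s["position"]; rel=p-TC-NO; print(g,"y",rel@ny,"z",rel[2],(s["contact_force"]-f0).round(1),s["time_s"])
g=r.move_straight(p-[0,0,.006],o,vel=.04,guard=12); q=r.read_state()["position"]; print(g,(q-p)[2]); r.hold(.1)
claw.set_gripper(.036)
r.move_straight(q+[0,0,.13],o,vel=.2)
r.movep([.4,.38,.3],o)
c=camera("scene"); cv2.imwrite("pics/scene8.png",cv2.resize(c["pixels"][150:290,230:380],None,fx=5,fy=4));cv2.imwrite("pics/scene8f.png",c["pixels"]); W=cloud(c)
c=camera("top"); cv2.imwrite("pics/top8.png",c["pixels"]); W2=cloud(c)
for w in (W,W2):
    P=w.reshape(-1,3); Q=np.c_[(P-NO)@nx,(P-NO)@ny,P[:,2]]*1000
    for s in (1,-1):
        f=lambda m:(m.sum(),np.median(Q[m],0).round(1) if m.any() else None)
        y=Q[:,1]*s
        print("side",s,"rim far",f((y>106)&(y<111)&(abs(Q[:,0])<50)),"board",f((y>45)&(y<85)&(abs(Q[:,0])<30)),
          "handle",f((abs(y-160)<4)&(abs(Q[:,0]+31*s)<15)&(Q[:,2]>30)))
print(r.read_state()["time_s"],r.read_state()["contact_force"])
E
```

```text
[(2.4, np.float64(1.8), np.float64(-0.9), np.float64(7.8)), (2.25, np.float64(3.7), np.float64(-0.4), np.float64(7.6)), (2.09, np.float64(4.9), np.float64(-1.4), np.float64(6.7)), (1.94, np.float64(6.1), np.float64(-2.2), np.float64(5.8)), (1.79, np.float64(6.4), np.float64(-1.7), np.float64(5.6)), (1.64, np.float64(5.3), np.float64(-2.8), np.float64(5.9)), (1.49, np.float64(4.1), np.float64(-3.9), np.float64(6.3)), (1.33, np.float64(2.3), np.float64(-3.5), np.float64(6.8)), (1.18, np.float64(3.1), np.float64(-3.4), np.float64(6.6)), (1.03, np.float64(2.1), np.float64(-4.6), np.float64(7.5)), (0.88, np.float64(1.6), np.float64(-4.6), np.float64(7.3)), (0.73, np.float64(1.7), np.float64(-4.1), np.float64(8.2)), (0.58, np.float64(1.1), np.float64(-5.0), np.float64(8.0)), (0.42, np.float64(0.6), np.float64(-5.6), np.float64(9.1)), (0.27, np.float64(1.0), np.float64(-5.6), np.float64(8.2)), (0.12, np.float64(0.2), np.float64(-5.2), np.float64(8.3))] dr 0.0033 w 0.017516189399202083
True y 0.1623063686144301 z 0.04250480272875274 [-2.4 -1.7 10.5] 38.0
True -0.0010552227200358727
side 1 rim far (np.int64(44), array([ -4.7, 109. ,  53.7])) board (np.int64(237), array([ 0.4, 65. , 31.5])) handle (np.int64(19), array([-27.7, 158. ,  50.4]))
side -1 rim far (np.int64(122), array([  -2.5, -108.5,   52.3])) board (np.int64(291), array([ -0.1, -65.5,  54.9])) handle (np.int64(33), array([  30.5, -160.5,   51.3]))
side 1 rim far (np.int64(93), array([  0.8, 108.6,  54.2])) board (np.int64(439), array([ 0.3, 65. , 31.7])) handle (np.int64(48), array([-31.9, 159.8,  50.1]))
side -1 rim far (np.int64(93), array([  -0.6, -108.3,   54.4])) board (np.int64(458), array([ -0.1, -65.2,  54.7])) handle (np.int64(45), array([  30.2, -160.1,   50.5]))
40.725 [-0.79853924  0.36178647 -0.43279892]
```

View pics/scene8.png

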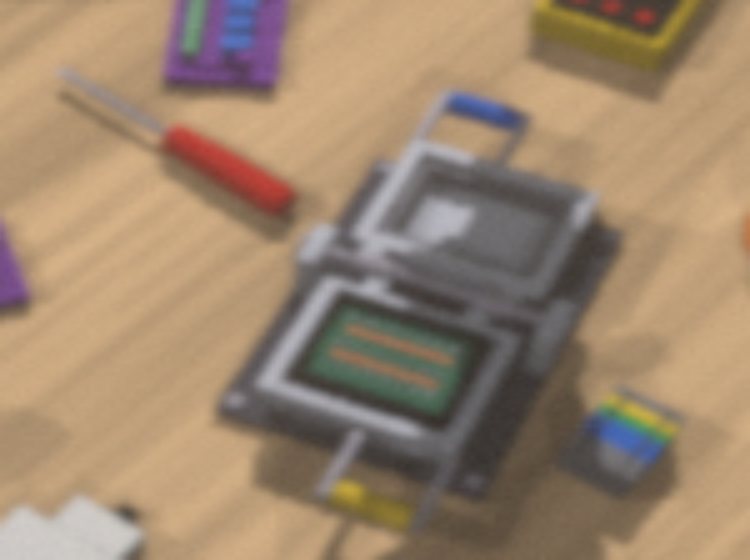

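View pics/top8.png

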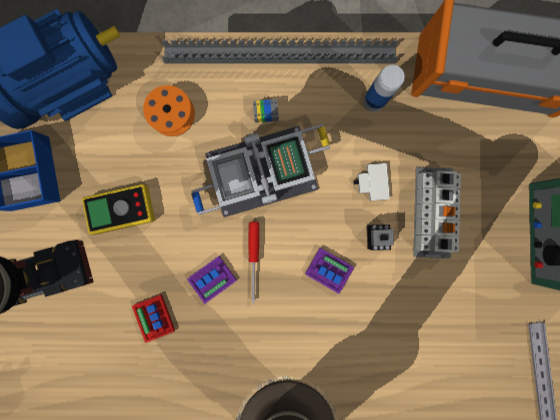

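View pics/scene8f.png

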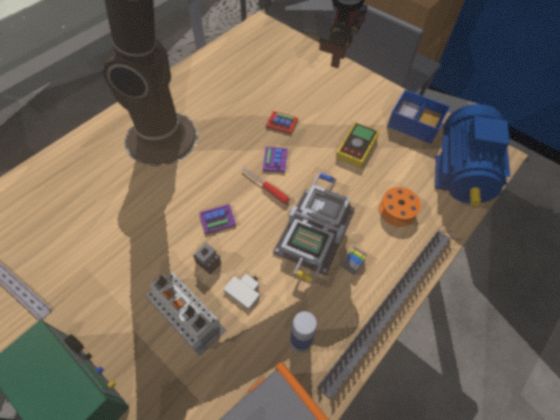

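```bash
python3 - <<'E'
from bench import camera
from h import *
c=camera("top"); 
for n in ("top","scene"):
    P=cloud(c if n=="top" else camera("scene")).reshape(-1,3); Q=np.c_[(P-NO)@nx,(P-NO)@ny,P[:,2]]*1000
    print(n)
    for x0 in (-44,-30,0,30,44):
        print(x0,[ (lambda m: float(np.median(Q[m][:,2]).round(1)) if m.any() else None)((abs(Q[:,0]-x0)<2.5)&(abs(Q[:,1]-y)<2)) for y in (-109,-103,-98,-94,-80,-65,-50,-36,-32,-27,-21)])
    m=(Q[:,2]>58.3)&(Q[:,2]<64)&(abs(Q[:,0])<54)&(Q[:,1]<-22)&(Q[:,1]>-108)
    print(m.sum(),cv2.minAreaRect(Q[m][:,:2].astype(np.float32)))
H=hsv(c)
cv2.imwrite("pics/t9.png",cv2.resize(c["pixels"][115:220,185:335],None,fx=5,fy=5,interpolation=cv2.INTER_CUBIC))
cv2.imwrite("pics/t9r.png",cv2.resize(c["pixels"][155:270,400:470],None,fx=5,fy=5,interpolation=cv2.INTER_CUBIC))
E
```

```text
top
-44 [54.6, 54.3, 49.7, 55.6, 57.0, 59.0, 58.3, 60.1, 60.5, 57.4, 54.3]
-30 [54.6, 54.9, 62.1, 61.9, 56.9, 55.1, 54.9, 54.7, 57.5, 61.1, 53.7]
0 [53.6, 54.1, 57.0, 59.9, 55.5, 54.2, 53.2, 53.9, 60.2, 60.1, 53.4]
30 [55.4, 54.3, 54.5, 60.0, 56.0, 54.8, 54.3, 53.8, 58.8, 59.7, 54.1]
44 [53.2, 55.4, 57.6, 61.3, 61.1, 59.6, 60.8, 61.1, 61.2, 60.1, 54.9]
346 ((-2.0128021240234375, -63.54349136352539), (98.65751647949219, 76.38969421386719), 1.100717306137085)
scene
-44 [54.3, 53.6, 59.3, 61.2, 60.5, 61.0, 60.8, 59.3, 60.0, 57.8, 56.5]
-30 [32.4, 52.5, 56.6, 58.8, 55.3, 55.3, 55.2, 56.6, 57.3, 59.9, 55.8]
0 [52.1, 53.6, 60.0, 61.3, 55.9, 56.0, 54.2, 55.1, 60.9, 59.7, 55.0]
30 [29.5, 31.7, 52.8, 57.5, 55.3, 55.1, 53.4, 53.9, 59.7, 57.1, 53.3]
44 [22.5, 53.8, 55.7, 59.3, 60.6, 59.9, 59.4, 62.1, 51.8, 51.8, 54.6]
238 ((-0.9255180358886719, -64.08739471435547), (100.27796936035156, 78.08566284179688), 5.051655292510986)
```

View pics/t9.png

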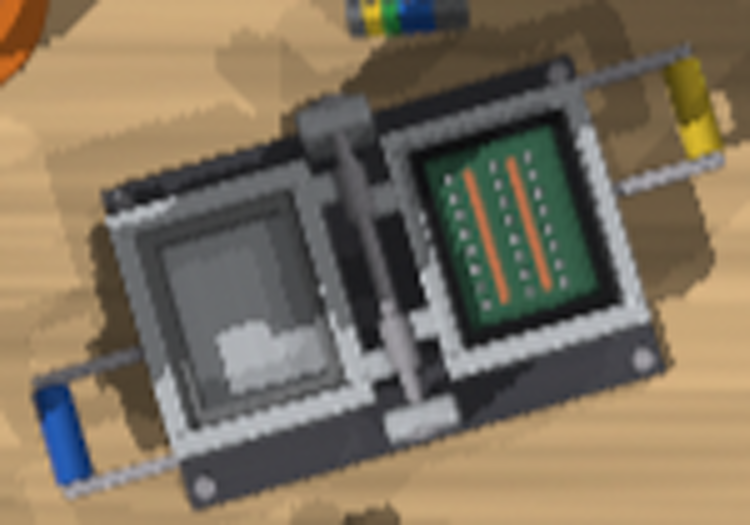

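View pics/t9r.png

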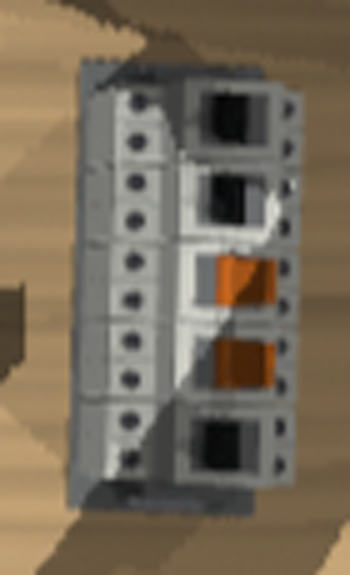

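The board sits solder side up in the right leaf, with its frame about 60.5 mm above the bench and centred near 64 mm from the pin. The orange toggles are off, the black ones are on, and the bystanders look unmoved.

```bash
python3 - <<'E'
from bench import r,workorder
print(workorder.sign_off(), r.read_state()["time_s"])
E
```

```text
the job is handed in; nothing more can be done
the job is handed in; nothing more can be done
```

The relay board now lies solder side up in the right leaf, and I handed the job in at about 41 s of the 72 s allowed. The sign-off gives no verdict.

- **Breakers:** I pushed both orange toggles off one at a time with closed fingertips. The last top picture shows both off and the three black ones still on.
- **Turnover:** I folded the right leaf over by the yellow handle, swung the closed pair across by the blue handle, and brought the left leaf back. I only ever gripped the handles, not the board.
- **Leaves:** Both are open flat; the rims measure 52–54 mm above the bench and the handle tops about 50–51 mm, which matches flat.
- **Board:** The carrier frame is about 60 mm up (60.5 expected) and its centre about 64 mm from the pin (65 expected). This is well inside the 6 mm limit, though the depth readings scatter by about 2 mm.
- **Rest of the bench:** The bystanders look unmoved, judged by eye from before and after pictures. The arm is parked clear of everything.

No check failed. The one disagreement was that the two cameras placed the nest about 2 mm apart; I used a value in between, and the forces logged during the swings stayed under about 15 N.

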